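# Shelve the reagent jars in a row by size

## Task

Set the three loose amber jars on the low shelf so that they continue the row begun by the biggest jar: one straight row along the middle of the shelf, stepping down in size from the biggest jar, side by side with no gap wider than a finger. Keep the glass jars upright and set them down without dropping them. Leave the biggest jar, the timer, the tube rack and the tip box where they are.

Things in the scene. Friction and masses are not known exactly. Their poses are not given: they have to be found in the camera images.
- shelf: a low white shelf standing on the bench on aluminium feet; the board is 460 mm long (along this y), 130 mm deep (along this x, +x pointing away from the robot), its upper surface 60 mm above the bench, nothing above it and no rims; origin on the bench under the middle of the board, z up
- jar_xl: the extra-large jar that already stands on the shelf near one of its two ends: upright round straight-sided amber glass jar with a white screw cap and a blank paper label, diameter 66 mm, total height 135 mm; origin at the centre of its underside, z up along its axis
- jar_large: the large loose jar, on the bench at the start: upright round straight-sided amber glass jar with a white screw cap and a blank paper label, diameter 60 mm, total height 112 mm; origin at the centre of its underside, z up along its axis
- jar_medium: the medium loose jar, on the bench at the start: upright round straight-sided amber glass jar with a white screw cap and a blank paper label, diameter 54 mm, total height 90 mm; origin at the centre of its underside, z up along its axis
- jar_small: the small loose jar, on the bench at the start: upright round straight-sided amber glass jar with a white screw cap and a blank paper label, diameter 48 mm, total height 68 mm; origin at the centre of its underside, z up along its axis
- timer: small white bench timer lying on the shelf near the end away from the extra-large jar, 60 x 50 mm, 22 mm high; origin at the centre of its underside; leave alone
- tube_rack: purple tube rack on the bench left of the shelf, 100 mm (x) by 160 mm (y), 45 mm high with caps up to 58 mm; origin at the centre of its underside; leave alone
- tip_box: yellow pipette tip box on the bench right of the shelf, 120 mm (x) by 80 mm (y), 62 mm high; origin at the centre of its underside; leave alone
There are look-alikes about, which are no part of the job. Leave any blue, brown or pink look-alike of the jar_small alone.

How it is judged:
By the outcome, as a careful person would: the job done as asked, in the order asked, and still so for the second after the job is handed in, with the robot touching nothing.
It also fails if it takes over 72 s, if anything falls off the work surface, if the arm or the gripper's body presses on something with over 40 N, if the wrist force passes 120 N, or if a joint passes its speed limit or range.

## Robot

A 6-joint arm with a two-finger parallel gripper is mounted at the origin on the work surface. World frame = base frame: x ahead of the robot, y to its left, z up, the work surface at z = 0. Lengths are in m, angles in rad, forces in N, time in s.
With the tool pointing down it reaches from about 0.225 to 0.875 m from the base axis. Payload 3.4 kg.
Tool frame: the origin (TCP) lies between the finger pads; the fingertips stand 17 mm ahead of it and the grasp point (between the pads) lies 2 mm behind it (tip_reach is the z of the fingertips in the tool frame, in m); z points along the fingers, y is the direction in which the jaws open and shut (so a half turn about z gives the same grasp; the last joint's range is limited). The gripper opens to 85 mm and grips with 20 to 120 N. Pads are 22 mm wide; open, the fingers measure 114 mm over their backs; the gripper's body (76 mm by 85 mm) begins 54 mm behind the grasp point. The pads swing forward as they close: fully open they stand 13 mm farther back than shut.
Start: joints at [1.005, 0.276, 1.505, -0, 1.361, -0.121], TCP at [0.247, 0.519, 0.248] pointing down, gripper open.
Joint ranges: [-2.89, 2.89], [-0.75, 2.08], [0.22, 2.7], [-1.18, 4.32], [0.11, 2.71], [-2.7, 2.7]. Speed limits (rad/s): [2.57, 2.57, 3.14, 3.14, 3.14, 3.14].

## Interface

Orientations are given as a unit quaternion [w, x, y, z].
In Python, from rig import sense, snapshot, finish_job, tip_reach gives the robot as it stands. The module is installed in compiled form; this text tells all that it offers.
- The arm moves only by the tool play_rows, never from a script. Its argument "commands" is a list of rows, each a list of 7 numbers: the shift along the world's x, y, z in cm, then the turn, a rotation vector about the world's x, y, z in rad, then the opening, from -1 (shut) to 1 (fully open), so that 0 is half open. A call has 1 to 20 rows; each row shifts and turns the pose as measured when the row begins; what a row does not reach is not made up. A row lasts 1/12 s, in which the tool goes at most 41.7 mm and 7.16 degrees, less where a joint would pass 70% of its speed; a pose out of reach is approached as far as the arm can. A call with a gripper value outside its range is refused whole. The fingers move at their own pace and stop on an object; "grip_force" is the grip in N (left out, the last holds). Time passes only in rows, so rows that do not move let the fingers close. It gives the time, the measured TCP pose, the force and the opening at its end, in the units of the state.
- sense(): the state, without advancing time (a new reading comes with each control period).
- snapshot(name): name is "side" or "top"; returns a dict with "color" (400x640x3 uint8, red, green, blue), "fx", "fy", "cx", "cy" (pixels), "eye" and "attitude" of the camera in the world. Camera axes: x right, y down, z forward; pixel columns grow to the right and rows downward; lengths in m; the calibration is good to about 2 mm. A picture is of the moment at which its call begins. There is no depth.
- finish_job(): hands the job in, once; it reports no verdict.
The state is a dict: "time_s": time; "qpos": joint angles; "dq": joint speeds; "joint_efforts": joint torques, N m; "eef_pos": TCP position; "eef_rot": TCP orientation; "wrist_force": force on the tool from outside, world axes, zero at the start; "moment": the same for the moment, N m; "gripper_width": opening from 0.0 (shut) to 1.0 (fully open).
Only numpy, scipy, OpenCV 4.12 (cv2) and the standard library are available. Lean on these libraries where they do the work, as an engineer would, in place of code of your own. Each camera call takes 0.05 s, during which the arm holds its last target. There are 200 camera calls.

## Working session

There is one attempt and no reset: what is moved stays moved. The work goes in short steps, Python scripts to look and compute and a tool call to move; the robot and the scene stay as the last step left them, time stands still between calls to the robot, and variables do not carry over. Pictures are saved under pics/ and viewed, about 8 in all and at most 12, crops included, and the job is handed in when it is done.

Besides the shell and the picture viewer there is one more tool, called after "Emit:" as name(argument=value, ...) on one line, values as JSON. play_rows: Moves the arm, as the interface text tells. Its arguments: {"type":"object","properties":{"commands":{"type":"array","items":{"type":"array","items":{"type":"number"}}},"grip_force":{"type":"number"}},"required":["commands"]}

```bash
mkdir -p pics
cat > h.py <<'E'
import numpy as np, cv2
from scipy.spatial.transform import Rotation as R
from rig import sense, snapshot, finish_job, tip_reach
def rot(a):
    a=np.array(a,float)
    return a if a.shape==(3,3) else R.from_quat(a[[1,2,3,0]]).as_matrix()
def snap(cam,fn):
    s=snapshot(cam); cv2.imwrite('pics/'+fn,s['color'][:,:,::-1]); return s
def ray(s,u,v,z):
    d=rot(s['attitude'])@np.array([(u-s['cx'])/s['fx'],(v-s['cy'])/s['fy'],1]); e=np.array(s['eye'])
    return (e+d*(z-e[2])/d[2])
def proj(s,p):
    c=rot(s['attitude']).T@(np.array(p)-np.array(s['eye'])); return s['fx']*c[0]/c[2]+s['cx'],s['fy']*c[1]/c[2]+s['cy']
E
python3 - <<'E'
from h import *
for c in('top','side'):
    s=snap(c,c+'0.png'); print(c,s['eye'],s['attitude'],s['fx'],s['cx'],s['cy'])
print(sense(),tip_reach)
E
```

```text
top [0.35752594 0.01365651 1.36007127] [-0.03516407  0.70807868 -0.70407609  0.04080342] 407.3340184244012 321.14214008691806 196.755928101684
side [ 0.12573694 -0.6806363   0.55505557] [-0.48027324  0.83345339 -0.24308864  0.12490384] 362.97670584147596 319.9578862826394 195.068064444838
{'time_s': 0.1, 'qpos': array([ 1.00497519e+00,  2.76515863e-01,  1.50603639e+00, -5.01921121e-06,
        1.36072363e+00, -1.21007678e-01]), 'dq': array([-7.58654382e-04, -1.79007039e-03, -3.15557535e-03,  1.19407583e-03,
       -2.36699250e-03, -3.33983974e-05]), 'joint_efforts': array([ 2.30645266e-03, -4.17698658e+01, -2.46404493e+01, -4.16927160e-04,
        5.79271451e-03,  2.13844805e-05]), 'eef_pos': array([0.24717452, 0.51864501, 0.24752337]), 'eef_rot': array([-2.81064751e-04,  2.20577120e-01,  9.75369174e-01, -7.93300476e-04]), 'wrist_force': array([ 0.1215386 , -0.16176565, -0.75173889]), 'moment': array([-0.05661403,  0.01710729, -0.02853052]), 'gripper_width': 0.9996339853410143} 0.017
```

View pics/top0.png

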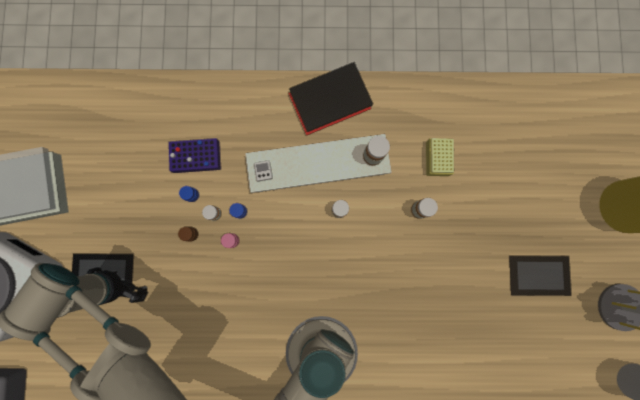

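View pics/side0.png

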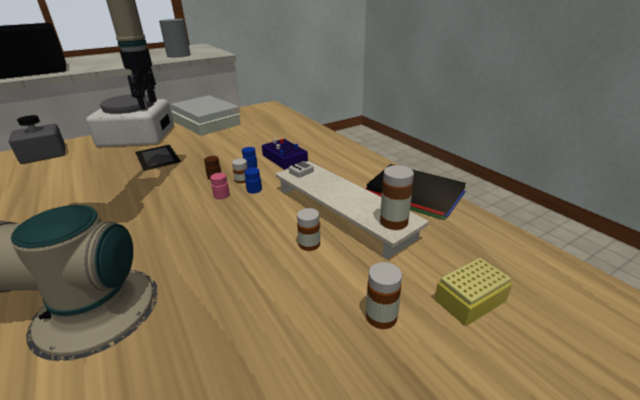

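Top view: the extra-large jar is at (376,149) on the shelf's right end and the timer at (263,171). Loose jars are large (426,208), medium (340,208) and small (210,213), with the small one between blue, brown and pink look-alikes. I'll measure on a zoomed crop.

Run:
```python
import cv2
im=cv2.imread('pics/top0.png')
a=cv2.resize(im[130:250,240:440],None,fx=4,fy=4,interpolation=cv2.INTER_CUBIC)
cv2.imwrite('pics/c1.png',a)
b=cv2.resize(im[175:255,165:265],None,fx=6,fy=6,interpolation=cv2.INTER_CUBIC)
cv2.imwrite('pics/c2.png',b)
```

```text
(no output)
```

View pics/c1.png

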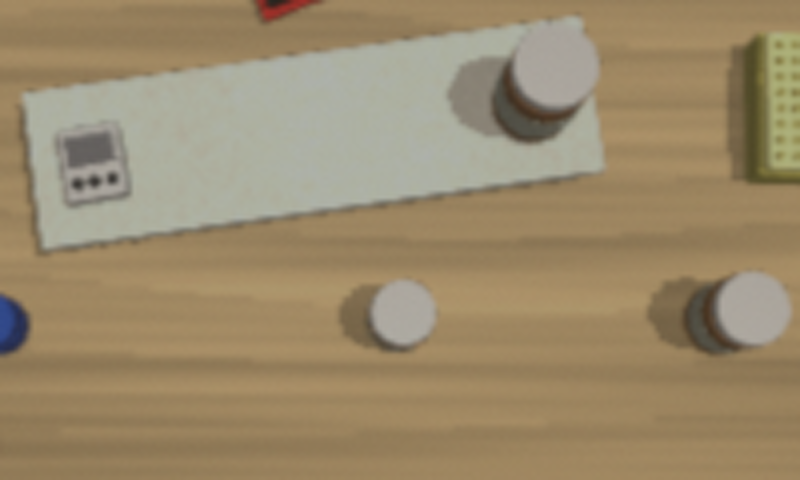

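View pics/c2.png

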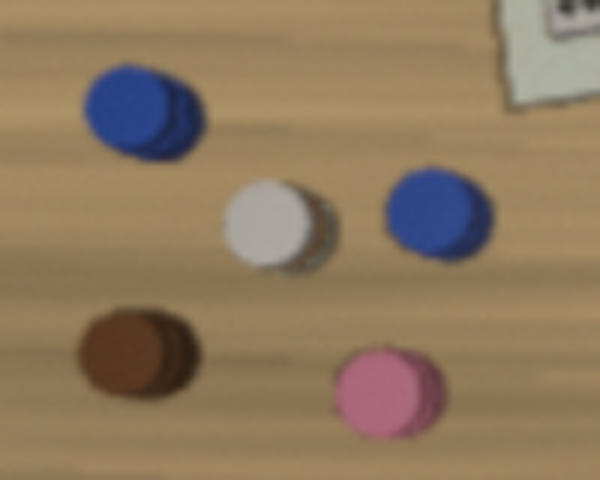

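```bash
cat > scene.py <<'E'
from h import *
s=snapshot('top')
A=lambda U,V:(240+(U+.5)/4-.5,130+(V+.5)/4-.5)
B=lambda U,V:(165+(U+.5)/6-.5,175+(V+.5)/6-.5)
C=np.array([ray(s,*A(*p),.06)[:2] for p in[(23,93),(582,18),(604,168),(42,250)]])
P=dict(xl=ray(s,*A(554,67),.195),L=ray(s,*A(753,309),.112),M=ray(s,*A(403,314),.09),S=ray(s,*B(268,223),.068),
 b1=ray(s,*B(127,108),.068),b2=ray(s,*B(431,212),.068),br=ray(s,*B(136,354),.068),pk=ray(s,*B(379,393),.068),tim=ray(s,*A(92,164),.082))
E
python3 - <<'E'
from scene import *
np.set_printoptions(precision=4,suppress=True)
print(C); print([np.linalg.norm(C[i]-C[(i+1)%4]) for i in range(4)])
m=C.mean(0); ax=(C[0]+C[3]-C[1]-C[2]); ax/=np.linalg.norm(ax); n=np.array([ax[1],-ax[0]])
print('mid',m,'axis',ax,np.degrees(np.arctan2(-ax[0],ax[1])))
for k,p in P.items(): print(k,p[:2],'shelf along',(p[:2]-m)@ax,'x',(p[:2]-m)@n)
# side cross-check: project cap tops
q=snapshot('side')
for k,h in dict(xl=.195,L=.112,M=.09,S=.068).items(): print(k,proj(q,[*P[k][:2],h]),proj(q,[*P[k][:2],.06 if k=='xl' else 0]))
o=0
x=P['xl'][:2]; a0=(x-m)@ax
for k,d in dict(L=.033+.030,M=.030+.027,S=.027+.024).items():
    o+=d+.005; print('target',k,m+ax*(a0+o),a0+o)
E
```

```text
[[ 0.6395  0.2501]
 [ 0.705  -0.2044]
 [ 0.581  -0.2208]
 [ 0.5114  0.2317]]
[np.float64(0.45923942358879144), np.float64(0.12508739448223813), np.float64(0.45779375951227796), np.float64(0.12939127171067302)]
mid [0.6092 0.0141] axis [-0.1474  0.9891] 8.477663747305643
xl [ 0.6322 -0.1609] shelf along -0.17650306741992022 x -0.0030675315245992964
L [ 0.4629 -0.3249] shelf along -0.3137515446530918 x -0.19472198493779921
M [ 0.4592 -0.0565] shelf along -0.04771657514546806 x -0.15879593707603662
S [0.447  0.3582] shelf along 0.36426353909647763 x -0.10973599980274545
b1 [0.5077 0.435 ] shelf along 0.4312754667683985 x -0.038360143840908294
b2 [0.4533 0.2724] shelf along 0.27843804229715813 x -0.11613029399724241
br [0.3777 0.425 ] shelf along 0.4405361507705229 x -0.16844859408374674
pk [0.358 0.297] shelf along 0.3168468031866071 x -0.2068002783320018
tim [0.5778 0.19  ] shelf along 0.1785802535142897 x -0.005204909320586143
xl (np.float64(396.5801483300189), np.float64(170.79498123157282)) (np.float64(391.9146715818538), np.float64(221.83611648822057))
L (np.float64(383.3077429323456), np.float64(272.4868832748581)) (np.float64(379.6001131102487), np.float64(316.613528857981))
M (np.float64(306.0477090376773), np.float64(213.53030595111744)) (np.float64(307.6886269110498), np.float64(244.17142507356192))
S (np.float64(238.43235651757172), np.float64(160.90235129200366)) (np.float64(241.315853397105), np.float64(179.72328060217097))
target L [ 0.6252 -0.0932] -0.10850306741992022
target M [ 0.6161 -0.0319] -0.04650306741992022
target S [0.6078 0.0235] 0.009496932580079775
```

Emit:
play_rows(commands=[[1, -3.9, 0, 0, 0, -0.05, 1], [1, -3.9, 0, 0, 0, -0.05, 1], [1, -3.9, 0, 0, 0, -0.05, 1], [1, -3.9, 0, 0, 0, -0.05, 1], [1, -3.9, 0, 0, 0, -0.05, 1], [1, -3.9, 0, 0, 0, -0.05, 1], [1, -3.9, 0, 0, 0, -0.05, 1], [1, -3.9, 0, 0, 0, -0.05, 1], [1, -3.9, 0, 0, 0, -0.05, 1], [1, -3.9, 0, 0, 0, -0.05, 1], [1, -3.9, 0, 0, 0, -0.05, 1], [1, -3.9, 0, 0, 0, -0.05, 1], [1, -3.9, 0, 0, 0, -0.05, 1], [1, -3.9, 0, 0, 0, -0.05, 1], [1, -3.9, 0, 0, 0, -0.05, 1], [1, -3.9, 0, 0, 0, -0.05, 1], [1, -3.9, 0, 0, 0, -0.05, 1], [1, -3.9, 0, 0, 0, -0.05, 1], [1, -3.9, 0, 0, 0, -0.05, 1], [1, -3.9, 0, 0, 0, -0.05, 1]], grip_force=50)

```text
time_s: 1.87
eef_pos: [0.4417, -0.2834, 0.246]
eef_rot: [0.003, 0.675, 0.737, 0.003]
wrist_force: [0.9, -1.2, -1.0]
gripper_width: 1.001
```

Create go.py:
```python
import sys
from h import *
np.set_printoptions(precision=3,suppress=True)
s=sense(); m=rot(s['eef_rot']); y=np.radians(8.5)
n=np.array([np.cos(y),np.sin(y),0]); n=n if n@m[:,1]>0 else -n
T=np.column_stack([np.cross(n,[0,0,-1]),n,[0,0,-1]])
t=np.array([float(v) for v in sys.argv[1:4]])
print('t',s['time_s'],'cm',100*(t-s['eef_pos']),'rot',R.from_matrix(T@m.T).as_rotvec(),'F',s['wrist_force'],'w',s['gripper_width'])
```

```text
(no output)
```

Emit:
play_rows(commands=[[1, -2, 0, 0, 0, 0, 1], [1, -2, 0, 0, 0, 0, 1], [0, 0, 0, 0, 0, 0.03, 1], [0, 0, 0, 0, 0, 0.03, 1], [0, 0, 0, 0, 0, 0, 1]])

```text
time_s: 2.28
eef_pos: [0.4635, -0.3377, 0.2429]
eef_rot: [0.004, 0.657, 0.754, 0.002]
wrist_force: [-0.1, 0.1, -0.9]
gripper_width: 1.0
```

```bash
python3 go.py .463 -.325 .085
```

```text
t 2.2833 cm [ -0.049   1.275 -15.789] rot [0.003 0.009 0.011] F [-0.111  0.103 -0.854] w 0.9998000365235005
```

Emit:
play_rows(commands=[[0, 0.65, 0, 0, 0.005, 0.006, 1], [0, 0.65, 0, 0, 0.005, 0.006, 1], [0, 0, -2, 0, 0, 0, 1], [0, 0, -2, 0, 0, 0, 1], [0, 0, -2, 0, 0, 0, 1], [0, 0, -2, 0, 0, 0, 1], [0, 0, -2, 0, 0, 0, 1], [0, 0, 0, 0, 0, 0, 1], [0, 0, 0, 0, 0, 0, 1]])

```text
time_s: 3.03
eef_pos: [0.4633, -0.315, 0.1425]
eef_rot: [0.001, 0.651, 0.759, -0.001]
wrist_force: [1.0, 0.1, -0.4]
gripper_width: 1.004
```

```bash
python3 go.py .463 -.325 .085; python3 -c "
from h import *
s=snapshot('top');im=s['color'][:,:,::-1];a=cv2.resize(im[160:260,370:490],None,fx=5,fy=5,interpolation=cv2.INTER_CUBIC)
q=snapshot('side')['color'][:,:,::-1]; b=cv2.resize(q[200:350,320:460],None,fx=3,fy=3)
b=cv2.copyMakeBorder(b,0,50,0,0,0)[:500]; a=cv2.resize(a,(360,300)); a=cv2.copyMakeBorder(a,0,200,0,0,0)
cv2.imwrite('pics/g1.png',np.hstack([a,b]))"
```

```text
t 3.0333 cm [-0.029 -1.005 -5.745] rot [ 0.003 -0.    -0.005] F [ 1.012  0.081 -0.358] w 1.0039962667357103
```

View pics/g1.png

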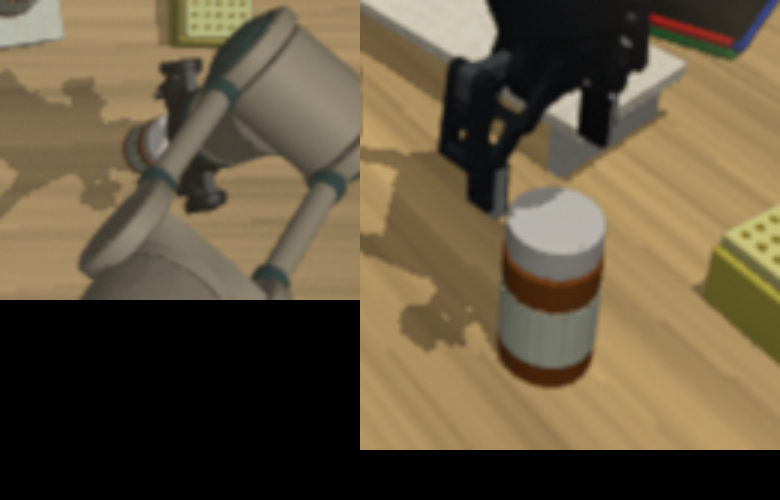

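The gripper straddles the large jar, about 1 cm off in y as the state says; I'll correct that and then descend.

Emit:
play_rows(commands=[[0, -1.0, 0, 0, 0, 0, 1], [0, 0, 0, 0, 0, 0, 1], [0, 0, 0, 0, 0, 0, 1]])

```text
time_s: 3.38
eef_pos: [0.4653, -0.3274, 0.1469]
eef_rot: [0.005, 0.65, 0.76, -0.001]
wrist_force: [-0.4, 0.1, 0.1]
gripper_width: 1.0
```

```bash
python3 go.py .463 -.325 .085
```

```text
t 3.3833 cm [-0.235  0.243 -6.194] rot [ 0.008  0.005 -0.006] F [-0.409  0.057  0.061] w 1.0004655110457694
```

Emit:
play_rows(commands=[[-0.2, 0.2, -2, 0.005, 0, 0, 1], [0, 0, -2, 0, 0, 0, 1], [0, 0, -1.6, 0, 0, 0, 1], [0, 0, -0.4, 0, 0, 0, 1], [0, 0, 0, 0, 0, 0, 1], [0, 0, 0, 0, 0, 0, 1]])

```text
time_s: 3.88
eef_pos: [0.4666, -0.3303, 0.0912]
eef_rot: [0.01, 0.651, 0.759, 0.0]
wrist_force: [0.5, 0.3, -0.5]
gripper_width: 0.998
```

```bash
python3 go.py .463 -.325 .085
```

```text
t 3.8833 cm [-0.362  0.526 -0.622] rot [ 0.013  0.016 -0.004] F [ 0.505  0.306 -0.468] w 0.9980539988913845
```

Emit:
play_rows(commands=[[-0.35, 0.5, -0.6, 0.013, 0.016, 0, 1], [0, 0, 0, 0, 0, 0, 1], [0, 0, 0, 0, 0, 0, 1]])

```text
time_s: 4.13
eef_pos: [0.4642, -0.3262, 0.0875]
eef_rot: [0.001, 0.652, 0.759, 0.0]
wrist_force: [0.3, -0.9, 0.4]
gripper_width: 1.002
```

```bash
python3 go.py .463 -.325 .085
```

```text
t 4.1333 cm [-0.12   0.123 -0.245] rot [ 0.002  0.002 -0.003] F [ 0.253 -0.875  0.397] w 1.001736857105465
```

Emit:
play_rows(commands=[[-0.1, 0.1, -0.2, 0, 0, 0, 0.5], [0, 0, 0, 0, 0, 0, 0], [0, 0, 0, 0, 0, 0, -1], [0, 0, 0, 0, 0, 0, -1], [0, 0, 0, 0, 0, 0, -1], [0, 0, 0, 0, 0, 0, -1], [0, 0, 0, 0, 0, 0, -1], [0, 0, 0, 0, 0, 0, -1]], grip_force=50)

```text
time_s: 4.8
eef_pos: [0.4642, -0.3256, 0.087]
eef_rot: [0.003, 0.651, 0.759, 0.0]
wrist_force: [0.9, 0.5, -0.3]
gripper_width: 0.681
```

```bash
python3 go.py .463 -.325 .085
```

```text
t 4.8 cm [-0.124  0.063 -0.204] rot [ 0.004  0.005 -0.004] F [ 0.895  0.496 -0.309] w 0.6811040346870175
```

Emit:
play_rows(commands=[[0, 0, 1, 0, 0, 0, -1], [0, 0, 2, 0, 0, 0, -1], [0, 0, 2, 0, 0, 0, -1], [0, 0, 2, 0, 0, 0, -1], [0, 0, 2, 0, 0, 0, -1], [0, 0, 2, 0, 0, 0, -1], [0, 0, 1, 0, 0, 0, -1], [0, 0, 0, 0, 0, 0, -1], [0, 0, 0, 0, 0, 0, -1]])

```text
time_s: 5.55
eef_pos: [0.4581, -0.3208, 0.2097]
eef_rot: [-0.006, 0.651, 0.759, -0.0]
wrist_force: [-0.1, -0.2, -3.5]
gripper_width: 0.678
```

```bash
python3 go.py .50 -.0932 .21
```

```text
t 5.55 cm [ 4.194 22.763  0.029] rot [-0.007 -0.009 -0.003] F [-0.067 -0.213 -3.518] w 0.6782189585576954
```

Emit:
play_rows(commands=[[0.2, 1, 0, 0, 0, 0, -1], [0.4, 2, 0, 0, 0, 0, -1], [0.4, 2, 0, 0, 0, 0, -1], [0.4, 2, 0, 0, 0, 0, -1], [0.4, 2, 0, 0, 0, 0, -1], [0.4, 2, 0, 0, 0, 0, -1], [0.4, 2, 0, 0, 0, 0, -1], [0.4, 2, 0, 0, 0, 0, -1], [0.4, 2, 0, 0, 0, 0, -1], [0.4, 2, 0, 0, 0, 0, -1], [0.2, 1, 0, 0, 0, 0, -1], [0, 0, 0, 0, 0, 0, -1], [0, 0, 0, 0, 0, 0, -1]])

```text
time_s: 6.63
eef_pos: [0.4878, -0.0998, 0.1938]
eef_rot: [-0.023, 0.652, 0.758, -0.002]
wrist_force: [-0.3, 0.4, -3.1]
gripper_width: 0.68
```

```bash
python3 go.py .6255 -.0932 .21
```

```text
t 6.6333 cm [13.77   0.659  1.624] rot [-0.027 -0.039 -0.001] F [-0.287  0.404 -3.146] w 0.6799236946540509
```

Emit:
play_rows(commands=[[0, 0.3, 1, -0.014, -0.02, 0, -1], [0, 0.3, 0.6, -0.013, -0.02, 0, -1], [1, 0, 0, 0, 0, 0, -1], [2, 0, 0, 0, 0, 0, -1], [2, 0, 0, 0, 0, 0, -1], [2, 0, 0, 0, 0, 0, -1], [2, 0, 0, 0, 0, 0, -1], [1, 0, 0, 0, 0, 0, -1], [0, 0, 0, 0, 0, 0, -1], [0, 0, 0, 0, 0, 0, -1]])

```text
time_s: 7.47
eef_pos: [0.593, -0.0996, 0.2143]
eef_rot: [0.007, 0.655, 0.755, 0.0]
wrist_force: [0.7, -0.3, -3.5]
gripper_width: 0.678
```

```bash
python3 go.py .6255 -.0932 .148
```

```text
t 7.4667 cm [ 3.247  0.643 -6.631] rot [0.009 0.012 0.007] F [ 0.722 -0.269 -3.526] w 0.6782986121175363
```

Emit:
play_rows(commands=[[1.2, 0.3, 0, 0.005, 0.006, 0.003, -1], [1.4, 0.3, 0, 0.004, 0.006, 0.003, -1], [0.5, 0, 0, 0, 0, 0, -1], [0, 0, 0, 0, 0, 0, -1], [0, 0, 0, 0, 0, 0, -1]])

```text
time_s: 7.88
eef_pos: [0.6188, -0.0946, 0.2143]
eef_rot: [-0.003, 0.654, 0.757, -0.003]
wrist_force: [-0.7, 0.9, -4.2]
gripper_width: 0.679
```

```bash
python3 go.py .6255 -.0932 .148
```

```text
t 7.8833 cm [ 0.672  0.141 -6.631] rot [ 0.    -0.008  0.003] F [-0.711  0.87  -4.187] w 0.678938956626503
```

Emit:
play_rows(commands=[[0.6, 0.1, -1, 0, -0.008, 0.003, -1], [0, 0, -1.5, 0, 0, 0, -1], [0, 0, -1.2, 0, 0, 0, -1], [0, 0, -0.8, 0, 0, 0, -1], [0, 0, 0, 0, 0, 0, -1], [0, 0, 0, 0, 0, 0, -1]])

```text
time_s: 8.38
eef_pos: [0.6185, -0.0945, 0.1696]
eef_rot: [-0.0, 0.653, 0.757, -0.002]
wrist_force: [0.2, -0.5, -4.3]
gripper_width: 0.682
```

```bash
python3 go.py .6255 -.0932 .148
```

```text
t 8.3833 cm [ 0.705  0.128 -2.161] rot [ 0.002 -0.003  0.001] F [ 0.235 -0.494 -4.338] w 0.6820992061500948
```

Emit:
play_rows(commands=[[0.4, 0.1, -0.6, 0, 0, 0, -1], [0.4, 0, -0.6, 0, 0, 0, -1], [0, 0, 0, 0, 0, 0, -1], [0, 0, 0, 0, 0, 0, -1]])

```text
time_s: 8.72
eef_pos: [0.6276, -0.0938, 0.1587]
eef_rot: [0.001, 0.653, 0.757, -0.001]
wrist_force: [0.1, -0.4, -3.2]
gripper_width: 0.68
```

```bash
python3 go.py .6255 -.0932 .148; python3 -c "
from h import *
q=snapshot('side')['color'][:,:,::-1]; b=cv2.resize(q[110:260,260:460],None,fx=4,fy=4,interpolation=cv2.INTER_CUBIC)
cv2.imwrite('pics/g2.png',b)"
```

```text
t 8.7167 cm [-0.212  0.061 -1.067] rot [0.003 0.    0.002] F [ 0.056 -0.357 -3.234] w 0.6796150079755127
```

View pics/g2.png

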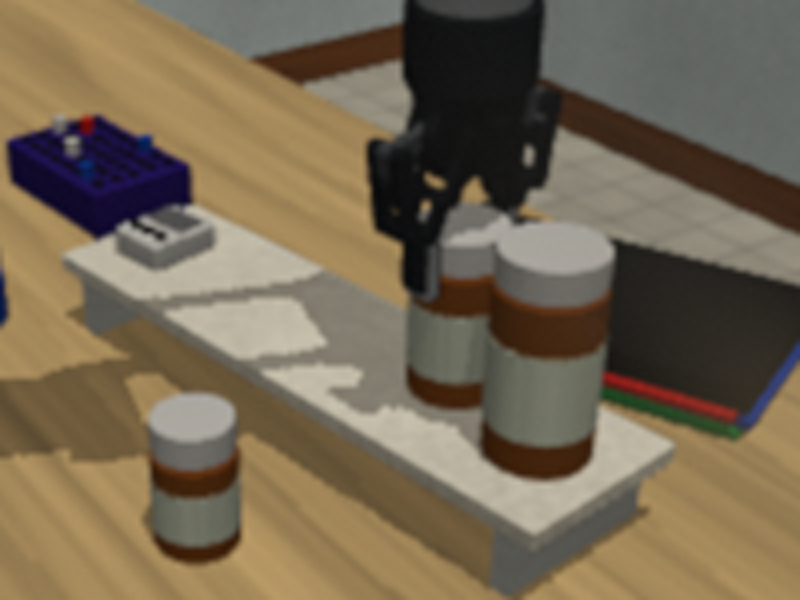

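The large jar hangs about 1 cm over the shelf, behind the extra-large jar (crop: jar bottom at about (445,400)) and in line with it. I'll lower it in small steps.

Emit:
play_rows(commands=[[-0.1, 0.05, -0.4, 0.003, 0, 0, -1], [0, 0, -0.3, 0, 0, 0, -1], [0, 0, -0.2, 0, 0, 0, -1], [0, 0, 0, 0, 0, 0, -1]])

```text
time_s: 9.1
eef_pos: [0.627, -0.0933, 0.1493]
eef_rot: [0.001, 0.653, 0.757, 0.0]
wrist_force: [-0.5, 0.4, -3.4]
gripper_width: 0.678
```

```bash
python3 go.py .6255 -.0932 .147
```

```text
t 9.1 cm [-0.151  0.011 -0.234] rot [-0.     0.001  0.001] F [-0.541  0.374 -3.352] w 0.678452159406519
```

Emit:
play_rows(commands=[[-0.1, 0, -0.2, 0, 0, 0, -1], [0, 0, -0.1, 0, 0, 0, -1], [0, 0, 0, 0, 0, 0, -1]])

```text
time_s: 9.35
eef_pos: [0.6261, -0.0934, 0.1472]
eef_rot: [0.001, 0.653, 0.757, 0.001]
wrist_force: [-0.3, 0.4, -4.4]
gripper_width: 0.674
```

```bash
python3 go.py .6255 -.0932 .147
```

```text
t 9.35 cm [-0.057  0.015 -0.021] rot [0.    0.002 0.001] F [-0.278  0.429 -4.412] w 0.6736004691497858
```

Emit:
play_rows(commands=[[0, 0, -0.15, 0, 0, 0, -1], [0, 0, -0.1, 0, 0, 0, -1]])

```text
time_s: 9.52
eef_pos: [0.6262, -0.0934, 0.147]
eef_rot: [0.002, 0.653, 0.757, 0.001]
wrist_force: [-1.8, 0.5, 2.4]
gripper_width: 0.679
```

```bash
python3 go.py .6255 -.0932 .147
```

```text
t 9.5167 cm [-0.07   0.016 -0.004] rot [0.001 0.004 0.001] F [-1.828  0.457  2.41 ] w 0.6793415685825869
```

Emit:
play_rows(commands=[[0, 0, 0, 0, 0, 0, 0.5], [0, 0, 0, 0, 0, 0, 0.7], [0, 0, 0, 0, 0, 0, 1], [0, 0, 0, 0, 0, 0, 1], [0, 0, 0.5, 0, 0, 0, 1], [0, 0, 1.5, 0, 0, 0, 1], [0, 0, 2, 0, 0, 0, 1], [0, 0, 2, 0, 0, 0, 1], [0, 0, 1, 0, 0, 0, 1], [0, 0, 0, 0, 0, 0, 1]])

```text
time_s: 10.35
eef_pos: [0.6278, -0.094, 0.2211]
eef_rot: [0.004, 0.653, 0.757, 0.002]
wrist_force: [-1.1, 0.2, -0.7]
gripper_width: 0.999
```

```bash
python3 go.py .459 -.0565 .21
```

```text
t 10.35 cm [-16.879   3.747  -1.108] rot [0.002 0.008 0.002] F [-1.073  0.177 -0.722] w 0.9991206056358549
```

Emit:
play_rows(commands=[[-1, 0.2, 0, 0, 0, 0, 1], [-2.2, 0.5, 0, 0, 0.004, 0, 1], [-2.2, 0.5, 0, 0, 0.004, 0, 1], [-2.2, 0.5, 0, 0, 0, 0, 1], [-2.2, 0.5, 0, 0, 0, 0, 1], [-2.2, 0.5, 0, 0, 0, 0, 1], [-2.2, 0.5, 0, 0, 0, 0, 1], [-1.6, 0.4, 0, 0, 0, 0, 1], [-0.6, 0.1, 0, 0, 0, 0, 1], [0, 0, 0, 0, 0, 0, 1], [0, 0, 0, 0, 0, 0, 1]])

```text
time_s: 11.27
eef_pos: [0.4443, -0.0524, 0.21]
eef_rot: [-0.008, 0.653, 0.757, -0.005]
wrist_force: [-0.6, -0.0, 0.3]
gripper_width: 1.0
```

```bash
python3 go.py .459 -.0565 .07; python3 -c "
from h import *
from scene import P
s=snap('top','t2.png');im=s['color'][:,:,::-1];a=cv2.resize(im[130:250,240:440],None,fx=4,fy=4,interpolation=cv2.INTER_CUBIC)
cv2.imwrite('pics/g3.png',a)"
```

```text
t 11.2667 cm [  1.473  -0.406 -13.997] rot [-0.003 -0.019  0.001] F [-0.551 -0.006  0.345] w 0.9996686735913393
```

View pics/g3.png

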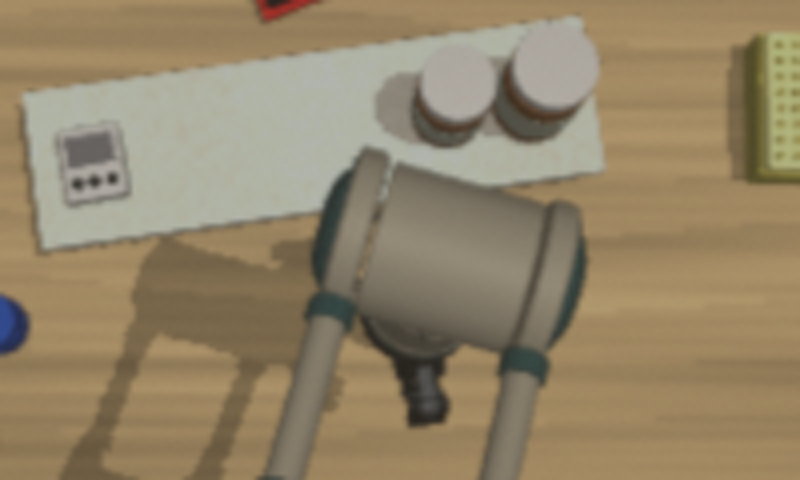

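The large jar stands upright next to the extra-large one (cap at crop (457,84)) with a small gap, and the extra-large jar has not moved. Next is the medium jar.

Run:
```python
from scene import *
m=C.mean(0); ax=(C[0]+C[3]-C[1]-C[2]); ax/=np.linalg.norm(ax); n=np.array([ax[1],-ax[0]])
l=ray(s,*A(457,84),.172)[:2]; print(l,(l-m)@ax,(l-m)@n, 'gap',(l-P['xl'][:2])@ax-.063)
```

```text
[ 0.62424132 -0.09206065] -0.10724242417548809 -0.0008038326033948027 gap 0.006260643244432124
```

Emit:
play_rows(commands=[[0.7, -0.2, 0, 0, -0.01, 0, 1], [0.6, -0.2, 0, 0, -0.01, 0, 1], [0, 0, -1.5, 0, 0, 0, 1], [0, 0, -2.5, 0, 0, 0, 1], [0, 0, -2.5, 0, 0, 0, 1], [0, 0, -1, 0, 0, 0, 1], [0, 0, 0, 0, 0, 0, 1], [0, 0, 0, 0, 0, 0, 1]])

```text
time_s: 12.08
eef_pos: [0.4714, -0.061, 0.1334]
eef_rot: [0.007, 0.654, 0.757, 0.005]
wrist_force: [0.1, -0.7, 0.6]
gripper_width: 1.0
```

```bash
python3 go.py .459 -.0565 .07
```

```text
t 12.0833 cm [-1.238  0.446 -6.343] rot [0.    0.017 0.002] F [ 0.109 -0.719  0.627] w 0.9996375798014052
```

Emit:
play_rows(commands=[[-0.9, 0.3, 0, 0, 0.014, 0, 1], [0, 0, 0, 0, 0, 0, 1], [0, 0, 0, 0, 0, 0, 1], [0, 0, 0, 0, 0, 0, 1]])

```text
time_s: 12.42
eef_pos: [0.4645, -0.0586, 0.1357]
eef_rot: [0.003, 0.654, 0.757, 0.001]
wrist_force: [-0.6, 0.4, 0.1]
gripper_width: 0.996
```

```bash
python3 go.py .459 -.0565 .07
```

```text
t 12.4167 cm [-0.546  0.208 -6.571] rot [0.002 0.007 0.002] F [-0.627  0.397  0.114] w 0.9956192880019092
```

Emit:
play_rows(commands=[[-0.5, 0.2, -1.5, 0, 0.006, 0, 1], [0, 0, -2, 0, 0, 0, 1], [0, 0, -2, 0, 0, 0, 1], [0, 0, -0.8, 0, 0, 0, 1], [0, 0, 0, 0, 0, 0, 1], [0, 0, 0, 0, 0, 0, 1]])

```text
time_s: 12.92
eef_pos: [0.4639, -0.0576, 0.0761]
eef_rot: [0.007, 0.653, 0.757, 0.003]
wrist_force: [-0.1, 1.2, -0.3]
gripper_width: 1.001
```

```bash
python3 go.py .459 -.0565 .07
```

```text
t 12.9167 cm [-0.489  0.108 -0.609] rot [0.006 0.014 0.002] F [-0.148  1.159 -0.264] w 1.0013977121168947
```

Emit:
play_rows(commands=[[-0.4, 0.1, -0.5, 0.006, 0.014, 0, 1], [0, 0, 0, 0, 0, 0, 1], [0, 0, 0, 0, 0, 0, 1]])

```text
time_s: 13.17
eef_pos: [0.4614, -0.057, 0.073]
eef_rot: [0.001, 0.653, 0.757, 0.001]
wrist_force: [0.1, 0.2, 0.0]
gripper_width: 0.999
```

```bash
python3 go.py .459 -.0565 .07
```

```text
t 13.1667 cm [-0.243  0.048 -0.304] rot [0.    0.003 0.002] F [0.139 0.248 0.026] w 0.9993631231803747
```

Emit:
play_rows(commands=[[-0.2, 0.05, -0.3, 0, 0, 0, 0.5], [0, 0, 0, 0, 0, 0, 0], [0, 0, 0, 0, 0, 0, -1], [0, 0, 0, 0, 0, 0, -1], [0, 0, 0, 0, 0, 0, -1], [0, 0, 0, 0, 0, 0, -1], [0, 0, 0, 0, 0, 0, -1], [0, 0, 0, 0, 0, 0, -1]])

```text
time_s: 13.83
eef_pos: [0.461, -0.0569, 0.0717]
eef_rot: [0.004, 0.654, 0.757, 0.002]
wrist_force: [-0.6, 0.1, -0.4]
gripper_width: 0.612
```

```bash
python3 go.py .459 -.0565 .07
```

```text
t 13.8333 cm [-0.204  0.035 -0.17 ] rot [0.001 0.008 0.002] F [-0.561  0.106 -0.379] w 0.6115888919415735
```

Emit:
play_rows(commands=[[0, 0, 1, 0, 0, 0, -1], [0, 0.3, 2, 0, 0, 0, -1], [0, 0.5, 2, 0, 0, 0, -1], [0, 0.5, 2, 0, 0, 0, -1], [0, 0.5, 2, 0, 0, 0, -1], [0, 0.5, 0.5, 0, 0, 0, -1], [0, 0, 0, 0, 0, 0, -1], [0, 0, 0, 0, 0, 0, -1]])

```text
time_s: 14.5
eef_pos: [0.4551, -0.0316, 0.1652]
eef_rot: [-0.003, 0.654, 0.757, -0.001]
wrist_force: [0.4, -0.1, -3.8]
gripper_width: 0.602
```

```bash
python3 go.py .616 -.031 .17
```

```text
t 14.5 cm [16.09   0.059  0.48 ] rot [-0.002 -0.006  0.003] F [ 0.373 -0.109 -3.827] w 0.6017205238946851
```

Emit:
play_rows(commands=[[1, 0.1, 0.3, 0, 0, 0, -1], [2, 0.1, 0.1, 0, 0, 0, -1], [2, 0.1, 0, 0, 0, 0, -1], [2, 0.1, 0, 0, 0, 0, -1], [2, 0.1, 0, 0, 0, 0, -1], [2, 0, 0, 0, 0, 0, -1], [1.5, 0, 0, 0, 0, 0, -1], [0.5, 0, 0, 0, 0, 0, -1], [0, 0, 0, 0, 0, 0, -1], [0, 0, 0, 0, 0, 0, -1]])

```text
time_s: 15.33
eef_pos: [0.5886, -0.0265, 0.1544]
eef_rot: [-0.013, 0.655, 0.756, -0.007]
wrist_force: [-0.2, -0.1, -2.9]
gripper_width: 0.602
```

```bash
python3 go.py .616 -.031 .1325
```

```text
t 15.3333 cm [ 2.736 -0.451 -2.194] rot [-0.006 -0.028  0.005] F [-0.233 -0.108 -2.934] w 0.6020702678888843
```

Emit:
play_rows(commands=[[0.8, 0, 0.3, -0.003, -0.014, 0.002, -1], [0.8, 0, 0, -0.003, -0.012, 0.002, -1], [0.3, -0.1, 0, 0, 0, 0, -1], [0, 0, 0, 0, 0, 0, -1], [0, 0, 0, 0, 0, 0, -1]])

```text
time_s: 15.75
eef_pos: [0.6057, -0.0275, 0.1568]
eef_rot: [-0.002, 0.653, 0.757, -0.002]
wrist_force: [-0.3, 1.7, -3.5]
gripper_width: 0.602
```

```bash
python3 go.py .616 -.031 .1325
```

```text
t 15.75 cm [ 1.025 -0.346 -2.427] rot [ 0.001 -0.005  0.001] F [-0.317  1.652 -3.451] w 0.601558468161769
```

Emit:
play_rows(commands=[[0.6, -0.2, -0.6, 0, -0.004, 0, -1], [0.4, -0.1, -0.6, 0, 0, 0, -1], [0, 0, -0.3, 0, 0, 0, -1], [0, 0, 0, 0, 0, 0, -1], [0, 0, 0, 0, 0, 0, -1]])

```text
time_s: 16.17
eef_pos: [0.616, -0.031, 0.1406]
eef_rot: [0.0, 0.653, 0.757, -0.0]
wrist_force: [-0.4, 0.1, -3.4]
gripper_width: 0.6
```

```bash
python3 go.py .616 -.031 .1325
```

```text
t 16.1667 cm [ 0.002 -0.003 -0.805] rot [ 0.001 -0.     0.001] F [-0.357  0.092 -3.383] w 0.6003415060966497
```

Emit:
play_rows(commands=[[0.05, 0, -0.3, 0, 0, 0, -1], [0, 0, -0.2, 0, 0, 0, -1], [0, 0, -0.1, 0, 0, 0, -1]])

```text
time_s: 16.42
eef_pos: [0.6163, -0.031, 0.1339]
eef_rot: [-0.0, 0.653, 0.757, -0.001]
wrist_force: [0.3, 0.5, -2.2]
gripper_width: 0.603
```

```bash
python3 go.py .616 -.031 .1317
```

```text
t 16.4167 cm [-0.028 -0.004 -0.223] rot [ 0.001 -0.001  0.001] F [ 0.264  0.495 -2.241] w 0.6034485734072944
```

Emit:
play_rows(commands=[[0, 0, -0.12, 0, 0, 0, -1], [0, 0, -0.08, 0, 0, 0, -1], [0, 0, 0, 0, 0, 0, -1]])

```text
time_s: 16.67
eef_pos: [0.6162, -0.0308, 0.1319]
eef_rot: [-0.0, 0.653, 0.757, -0.001]
wrist_force: [-0.3, 0.4, -2.7]
gripper_width: 0.606
```

```bash
python3 go.py .616 -.031 .1317
```

```text
t 16.6667 cm [-0.017 -0.017 -0.02 ] rot [ 0.001 -0.001  0.001] F [-0.289  0.449 -2.741] w 0.6057631569706642
```

Emit:
play_rows(commands=[[0, 0, -0.12, 0, 0, 0, -1], [0, 0, -0.1, 0, 0, 0, -1]])

```text
time_s: 16.83
eef_pos: [0.6162, -0.0308, 0.1317]
eef_rot: [0.0, 0.653, 0.757, -0.0]
wrist_force: [-2.1, 1.0, 4.2]
gripper_width: 0.606
```

```bash
python3 go.py .616 -.031 .1317
```

```text
t 16.8333 cm [-0.017 -0.023 -0.004] rot [0.001 0.    0.001] F [-2.07   1.035  4.197] w 0.6063316913928117
```

Contact. I'll release and retreat, then go on to the small jar.

Emit:
play_rows(commands=[[0, 0, 0, 0, 0, 0, 0.4], [0, 0, 0, 0, 0, 0, 0.6], [0, 0, 0, 0, 0, 0, 1], [0, 0, 0, 0, 0, 0, 1], [0, 0, 0.5, 0, 0, 0, 1], [0, 0, 1.5, 0, 0, 0, 1], [0, 0, 2, 0, 0, 0, 1], [0, 0, 2, 0, 0, 0, 1], [0, 0, 1.5, 0, 0, 0, 1], [0, 0, 0, 0, 0, 0, 1]])

```text
time_s: 17.67
eef_pos: [0.6173, -0.031, 0.211]
eef_rot: [0.001, 0.653, 0.757, 0.0]
wrist_force: [0.3, 0.2, 0.5]
gripper_width: 1.0
```

```bash
python3 go.py .447 .358 .2
```

```text
t 17.6667 cm [-17.033  38.898  -1.096] rot [0.001 0.003 0.001] F [0.336 0.212 0.524] w 0.9998938738997329
```

Emit:
play_rows(commands=[[-0.6, 1.3, 0, 0, 0, 0, 1], [-1.1, 2.6, 0, 0, 0, 0, 1], [-1.1, 2.6, 0, 0, 0, 0, 1], [-1.1, 2.6, 0, 0, 0, 0, 1], [-1.1, 2.6, 0, 0, 0, 0, 1], [-1.1, 2.6, 0, 0, 0, 0, 1], [-1.1, 2.6, 0, 0, 0, 0, 1], [-1.1, 2.6, 0, 0, 0, 0, 1], [-1.1, 2.6, 0, 0, 0, 0, 1], [-1.1, 2.6, 0, 0, 0, 0, 1], [-1.1, 2.6, 0, 0, 0, 0, 1], [-1.1, 2.6, 0, 0, 0, 0, 1], [-1.1, 2.6, 0, 0, 0, 0, 1], [-1.1, 2.6, 0, 0, 0, 0, 1], [-1.1, 2.6, 0, 0, 0, 0, 1], [-0.6, 1.3, 0, 0, 0, 0, 1], [0, 0, 0, 0, 0, 0, 1], [0, 0, 0, 0, 0, 0, 1], [0, 0, 0, 0, 0, 0, 1]])

```text
time_s: 19.25
eef_pos: [0.4164, 0.3821, 0.1911]
eef_rot: [-0.01, 0.653, 0.757, -0.013]
wrist_force: [-0.4, -0.0, 0.3]
gripper_width: 1.001
```

```bash
python3 go.py .447 .358 .2; python3 -c "
from h import *
s=snap('top','t3.png');im=s['color'][:,:,::-1];a=cv2.resize(im[130:250,240:440],None,fx=4,fy=4,interpolation=cv2.INTER_CUBIC)
cv2.imwrite('pics/g4.png',a)"
```

```text
t 19.25 cm [ 3.064 -2.405  0.889] rot [ 0.006 -0.031  0.001] F [-0.394 -0.037  0.27 ] w 1.0014948962526518
```

View pics/g4.png

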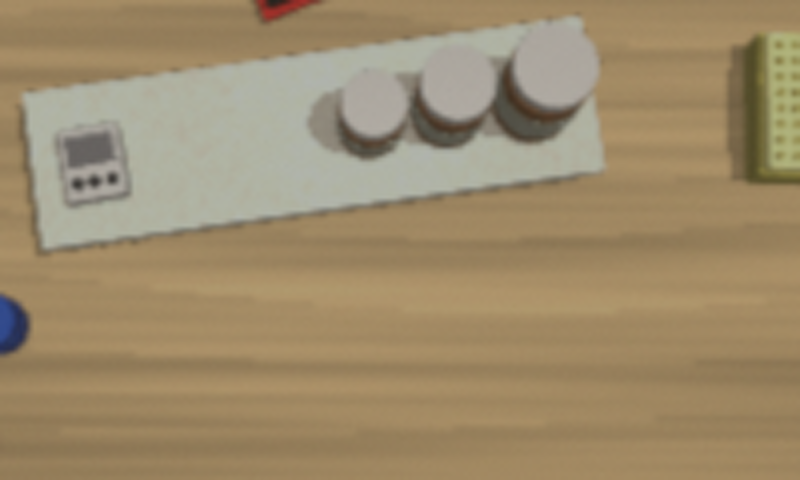

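The medium jar (cap at crop (374,104)) stands in line with the large (457,84) and extra-large (555,67) jars. I'll centre over the small jar.

Run:
```python
from scene import *
m=C.mean(0); ax=(C[0]+C[3]-C[1]-C[2]); ax/=np.linalg.norm(ax); n=np.array([ax[1],-ax[0]])
l=ray(s,*A(457,84),.172)[:2];M=ray(s,*A(374,104),.150)[:2]; print(M,(M-m)@ax,(M-m)@n, 'gap',(M-l)@ax-.057,'S target',M+ax*.056, np.array([.6162,-.0308])+ax*.056)
```

```text
[ 0.61335141 -0.03122242] -0.04546351824433937 -0.0026057524791739902 gap 0.004778905931148721 S target [0.60509567 0.02416569] [0.60794426 0.02458811]
```

Emit:
play_rows(commands=[[1.0, -0.8, 0.2, 0.003, -0.015, 0, 1], [1.0, -0.8, 0, 0.003, -0.012, 0, 1], [0.3, -0.2, 0, 0, 0, 0, 1], [0, 0, 0, 0, 0, 0, 1], [0, 0, 0, 0, 0, 0, 1], [0, 0, 0, 0, 0, 0, 1]])

```text
time_s: 19.85
eef_pos: [0.4456, 0.3569, 0.1941]
eef_rot: [0.001, 0.656, 0.754, 0.0]
wrist_force: [0.3, 0.3, -0.5]
gripper_width: 1.001
```

```bash
python3 go.py .447 .358 .045
```

```text
t 19.85 cm [  0.137   0.112 -14.905] rot [0.    0.001 0.01 ] F [ 0.322  0.292 -0.487] w 1.000571024405725
```

Emit:
play_rows(commands=[[0.1, 0.1, -1.5, 0, 0, 0.008, 1], [0, 0, -2.5, 0, 0, 0, 1], [0, 0, -2.5, 0, 0, 0, 1], [0, 0, -1.5, 0, 0, 0, 1], [0, 0, 0, 0, 0, 0, 1], [0, 0, 0, 0, 0, 0, 1], [0, 0, 0, 0, 0, 0, 1]])

```text
time_s: 20.43
eef_pos: [0.4482, 0.3589, 0.1141]
eef_rot: [0.001, 0.654, 0.757, 0.003]
wrist_force: [0.0, 0.2, -0.1]
gripper_width: 1.002
```

```bash
python3 go.py .447 .358 .045
```

```text
t 20.4333 cm [-0.116 -0.091 -6.908] rot [-0.004  0.006  0.003] F [ 0.017  0.211 -0.101] w 1.00213909556305
```

Emit:
play_rows(commands=[[-0.15, -0.1, -1.5, -0.003, 0.005, 0, 1], [-0.1, -0.05, -2, 0, 0, 0, 1], [0, 0, -2, 0, 0, 0, 1], [0, 0, -1, 0, 0, 0, 1], [0, 0, 0, 0, 0, 0, 1], [0, 0, 0, 0, 0, 0, 1]])

```text
time_s: 20.93
eef_pos: [0.4512, 0.3615, 0.0558]
eef_rot: [0.002, 0.653, 0.757, 0.009]
wrist_force: [-0.1, 0.5, 0.3]
gripper_width: 0.997
```

```bash
python3 go.py .447 .358 .045
```

```text
t 20.9333 cm [-0.424 -0.352 -1.077] rot [-0.01   0.015  0.002] F [-0.133  0.469  0.336] w 0.9970720336921461
```

Emit:
play_rows(commands=[[-0.4, -0.3, -0.6, -0.01, 0.015, 0, 1], [0, 0, -0.4, 0, 0, 0, 1], [0, 0, 0, 0, 0, 0, 1], [0, 0, 0, 0, 0, 0, 1]])

```text
time_s: 21.27
eef_pos: [0.4492, 0.3598, 0.0487]
eef_rot: [0.001, 0.653, 0.757, 0.003]
wrist_force: [-0.1, 0.4, 0.2]
gripper_width: 1.0
```

```bash
python3 go.py .447 .358 .045; python3 -c "
from h import *
q=snapshot('side')['color'][:,:,::-1]; b=cv2.resize(q[110:240,180:420],None,fx=3.3,fy=3.3,interpolation=cv2.INTER_CUBIC)
cv2.imwrite('pics/g5.png',b)"
```

```text
t 21.2667 cm [-0.219 -0.18  -0.369] rot [-0.003  0.005  0.002] F [-0.077  0.422  0.159] w 0.9999856302281924
```

View pics/g5.png

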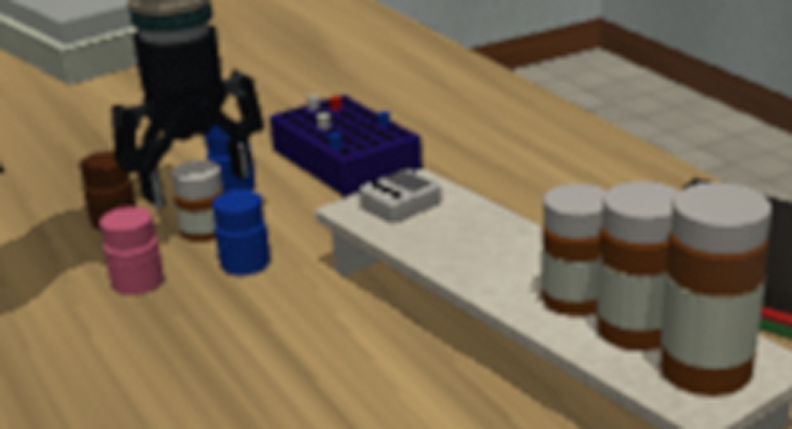

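The jaws straddle the small jar (crop (198,200)) and the look-alikes are untouched. The row on the shelf is upright.

Emit:
play_rows(commands=[[-0.2, -0.2, -0.3, -0.003, 0.005, 0, 0.5], [0, 0, 0, 0, 0, 0, 0], [0, 0, 0, 0, 0, 0, -1], [0, 0, 0, 0, 0, 0, -1], [0, 0, 0, 0, 0, 0, -1], [0, 0, 0, 0, 0, 0, -1], [0, 0, 0, 0, 0, 0, -1], [0, 0, 0, 0, 0, 0, -1], [0, 0, 0, 0, 0, 0, -1]])

```text
time_s: 22.07
eef_pos: [0.4477, 0.358, 0.0467]
eef_rot: [0.0, 0.653, 0.757, 0.001]
wrist_force: [0.0, 0.2, 0.1]
gripper_width: 0.538
```

```bash
python3 go.py .447 .358 .045
```

```text
t 22.0667 cm [-0.074 -0.001 -0.171] rot [-0.001  0.001  0.002] F [0.014 0.16  0.068] w 0.537590495656776
```

Emit:
play_rows(commands=[[0, 0, 1, 0, 0, 0, -1], [0, 0, 2, 0, 0, 0, -1], [0, 0, 2.5, 0, 0, 0, -1], [0, 0, 2.5, 0, 0, 0, -1], [0, 0, 2.5, 0, 0, 0, -1], [0, 0, 2, 0, 0, 0, -1], [0, 0, 1, 0, 0, 0, -1], [0, 0, 0, 0, 0, 0, -1], [0, 0, 0, 0, 0, 0, -1]])

```text
time_s: 22.82
eef_pos: [0.4435, 0.3555, 0.1892]
eef_rot: [-0.001, 0.653, 0.757, -0.003]
wrist_force: [0.2, -0.5, -2.6]
gripper_width: 0.541
```

```bash
python3 go.py .607 .04 .18
```

```text
t 22.8167 cm [ 16.347 -31.545  -0.916] rot [ 0.003 -0.005  0.002] F [ 0.231 -0.535 -2.556] w 0.5407289209337023
```

Emit:
play_rows(commands=[[0.5, -1, 0.1, 0, 0, 0, -1], [1, -2, 0.1, 0, 0, 0, -1], [1.1, -2.2, 0.1, 0, 0, 0, -1], [1.1, -2.2, 0.1, 0, 0, 0, -1], [1.1, -2.2, 0.1, 0, 0, 0, -1], [1.1, -2.2, 0.1, 0, 0, 0, -1], [1.1, -2.2, 0.1, 0, 0, 0, -1], [1.1, -2.2, 0.1, 0, 0, 0, -1], [1.1, -2.2, 0, 0, 0, 0, -1], [1.1, -2.2, 0, 0, 0, 0, -1], [1.1, -2.2, 0, 0, 0, 0, -1], [1.1, -2.2, 0, 0, 0, 0, -1], [1, -2, 0, 0, 0, 0, -1], [0.5, -1, 0, 0, 0, 0, -1], [0, 0, 0, 0, 0, 0, -1], [0, 0, 0, 0, 0, 0, -1], [0, 0, 0, 0, 0, 0, -1]])

```text
time_s: 24.23
eef_pos: [0.5766, 0.0483, 0.1767]
eef_rot: [-0.013, 0.653, 0.757, -0.021]
wrist_force: [0.2, -0.0, -0.7]
gripper_width: 0.542
```

```bash
python3 go.py .607 .0245 .1075
```

```text
t 24.2333 cm [ 3.045 -2.378 -6.918] rot [ 0.015 -0.046  0.001] F [ 0.197 -0.028 -0.699] w 0.5421117655102851
```

Emit:
play_rows(commands=[[0.8, -0.4, 0, 0.006, -0.018, 0, -1], [0.8, -0.4, 0, 0.006, -0.018, 0, -1], [0.4, -0.2, 0, 0.003, -0.008, 0, -1], [0, 0, 0, 0, 0, 0, -1], [0, 0, 0, 0, 0, 0, -1], [0, 0, 0, 0, 0, 0, -1]])

```text
time_s: 24.73
eef_pos: [0.5965, 0.0419, 0.1768]
eef_rot: [-0.001, 0.651, 0.759, 0.002]
wrist_force: [0.1, 0.4, -1.6]
gripper_width: 0.541
```

```bash
python3 go.py .607 .0245 .1075
```

```text
t 24.7333 cm [ 1.045 -1.742 -6.931] rot [-0.003  0.001 -0.005] F [ 0.132  0.411 -1.609] w 0.54066509552732
```

Emit:
play_rows(commands=[[0.8, -1, -1, 0, 0, -0.004, -1], [0.5, -0.6, -1.5, 0, 0, 0, -1], [0, 0, -1.5, 0, 0, 0, -1], [0, 0, -0.8, 0, 0, 0, -1], [0, 0, 0, 0, 0, 0, -1], [0, 0, 0, 0, 0, 0, -1]])

```text
time_s: 25.23
eef_pos: [0.612, 0.0239, 0.1261]
eef_rot: [0.001, 0.652, 0.758, 0.002]
wrist_force: [-0.1, 0.2, -0.9]
gripper_width: 0.536
```

```bash
python3 go.py .607 .0245 .1075
```

```text
t 25.2333 cm [-0.499  0.063 -1.865] rot [-0.002  0.004 -0.002] F [-0.116  0.154 -0.891] w 0.5361408259712099
```

Emit:
play_rows(commands=[[-0.4, 0.05, -0.5, 0, 0.003, 0, -1], [-0.1, 0, -0.5, 0, 0, 0, -1], [0, 0, -0.2, 0, 0, 0, -1], [0, 0, 0, 0, 0, 0, -1], [0, 0, 0, 0, 0, 0, -1]])

```text
time_s: 25.65
eef_pos: [0.6072, 0.0245, 0.1145]
eef_rot: [0.001, 0.652, 0.758, 0.002]
wrist_force: [-0.2, -0.2, -1.5]
gripper_width: 0.533
```

```bash
python3 go.py .607 .0245 .1067
```

```text
t 25.65 cm [-0.02   0.005 -0.777] rot [-0.002  0.003 -0.002] F [-0.242 -0.179 -1.466] w 0.5329049005712501
```

Emit:
play_rows(commands=[[0, 0, -0.3, 0, 0, 0, -1], [0, 0, -0.2, 0, 0, 0, -1], [0, 0, -0.1, 0, 0, 0, -1], [0, 0, -0.05, 0, 0, 0, -1]])

```text
time_s: 25.98
eef_pos: [0.608, 0.0246, 0.1086]
eef_rot: [0.002, 0.652, 0.758, 0.002]
wrist_force: [-0.3, 0.5, -1.8]
gripper_width: 0.54
```

```bash
python3 go.py .607 .0245 .1067
```

```text
t 25.9833 cm [-0.097 -0.014 -0.193] rot [-0.001  0.006 -0.003] F [-0.341  0.533 -1.757] w 0.539851000956159
```

Emit:
play_rows(commands=[[-0.1, 0, -0.15, 0, 0.004, 0, -1], [0, 0, -0.1, 0, 0, 0, -1], [0, 0, -0.08, 0, 0, 0, -1]])

```text
time_s: 26.23
eef_pos: [0.6069, 0.0247, 0.1067]
eef_rot: [0.0, 0.652, 0.758, 0.001]
wrist_force: [-1.8, -0.2, 6.0]
gripper_width: 0.538
```

```bash
python3 go.py .607 .0245 .1067
```

```text
t 26.2333 cm [ 0.006 -0.022  0.002] rot [-0.001  0.002 -0.003] F [-1.844 -0.232  5.989] w 0.5379713076829826
```

Emit:
play_rows(commands=[[0, 0, 0, 0, 0, 0, 0.3], [0, 0, 0, 0, 0, 0, 0.6], [0, 0, 0, 0, 0, 0, 1], [0, 0, 0, 0, 0, 0, 1], [0, 0, 0.5, 0, 0, 0, 1], [0, 0, 1.5, 0, 0, 0, 1], [0, 0, 2, 0, 0, 0, 1], [0, 0, 2.5, 0, 0, 0, 1], [0, 0, 2.5, 0, 0, 0, 1], [0, 0, 1.5, 0, 0, 0, 1], [-1, 0.6, 0.5, 0, 0, 0, 1], [-2.5, 1.5, 0, 0, 0, 0, 1], [-2.5, 1.5, 0, 0, 0, 0, 1], [-2.5, 1.5, 0, 0, 0, 0, 1], [-2.5, 1.5, 0, 0, 0, 0, 1], [-2.5, 1.5, 0, 0, 0, 0, 1], [-2.5, 1.5, 0, 0, 0, 0, 1], [-2.5, 1.5, 0, 0, 0, 0, 1], [-1, 0.5, 0, 0, 0, 0, 1], [0, 0, 0, 0, 0, 0, 1]])

```text
time_s: 27.9
eef_pos: [0.3943, 0.1448, 0.2188]
eef_rot: [-0.002, 0.653, 0.757, -0.0]
wrist_force: [0.8, -0.8, 0.0]
gripper_width: 0.997
```

```bash
python3 -c "
from h import *
s=snap('top','t4.png');im=s['color'][:,:,::-1];a=cv2.resize(im[130:200,240:440],None,fx=4,fy=4,interpolation=cv2.INTER_CUBIC)
q=snapshot('side')['color'][:,:,::-1]; b=cv2.resize(q[130:255,190:440],None,fx=2.5,fy=2.5,interpolation=cv2.INTER_CUBIC)
b=cv2.copyMakeBorder(b,0,0,0,800-b.shape[1],0)
cv2.imwrite('pics/g6.png',np.vstack([a,b])[:600])"
```

```text
(no output)
```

View pics/g6.png

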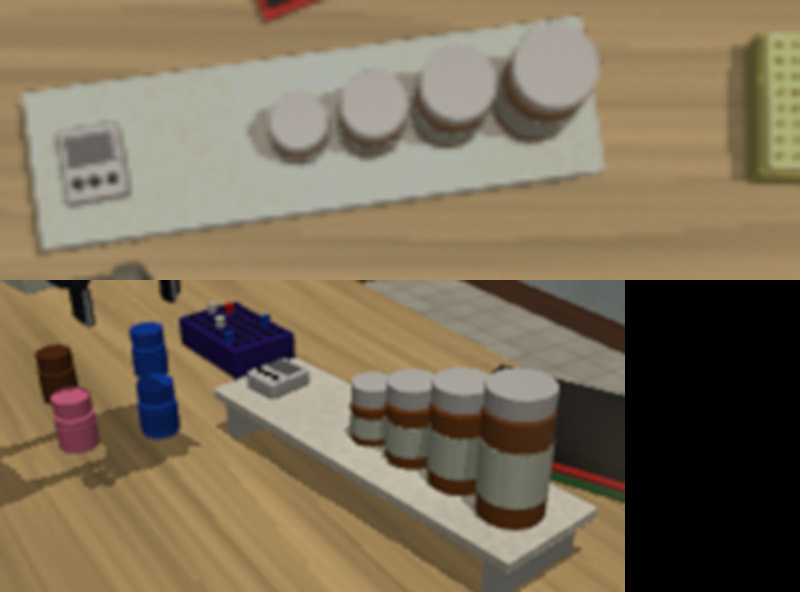

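All four jars stand upright in a descending straight row (caps at crop (555,67), (457,84), (374,104), (299,123)). I'll let the arm settle, check the numbers and hand in.

Emit:
play_rows(commands=[[0, 0, 0, 0, 0, 0, 1], [0, 0, 0, 0, 0, 0, 1], [0, 0, 0, 0, 0, 0, 1], [0, 0, 0, 0, 0, 0, 1]])

```text
time_s: 28.33
eef_pos: [0.4025, 0.1423, 0.219]
eef_rot: [0.0, 0.655, 0.756, 0.001]
wrist_force: [-0.2, 0.1, 0.1]
gripper_width: 1.0
```

Run:
```python
from scene import *
m=C.mean(0); ax=(C[0]+C[3]-C[1]-C[2]); ax/=np.linalg.norm(ax); n=np.array([ax[1],-ax[0]])
p=[ray(s,*A(*q),z)[:2] for q,z in[((554,67),.195),((457,84),.172),((374,104),.150),((299,123),.128)]]
print('across',[round(1e3*float((x-m)@n),1) for x in p],'gaps',[round(1e3*float(np.linalg.norm(b-a)-d),1) for a,b,d in zip(p,p[1:],(.063,.057,.051))])
a,b=cv2.imread('pics/top0.png').astype(int),cv2.imread('pics/t4.png').astype(int)
for k,(y,x) in dict(xl=(slice(136,150),slice(372,390)),timer=(slice(160,182),slice(253,273)),rack=(slice(138,173),slice(167,222)),box=(slice(137,177),slice(427,456))).items(): print(k,abs(a-b)[y,x].mean().round(1))
print(sense()['time_s'],abs(sense()['dq']).max()); finish_job()
```

```text
across [-3.1, -0.8, -2.6, -4.7] gaps [6.3, 4.8, 6.7]
xl 0.6
timer 0.6
rack 0.8
box 0.6
28.3833 0.006886717526520828
the job is handed in; nothing more can be done
```

The large, medium and small amber jars now stand upright beside the biggest jar in one descending row along the middle of the shelf. I set each one down under light contact, at most about 6 N upward at the wrist, and handed the job in at 28.4 s with the gripper clear of everything.

- **Gaps:** the last top picture puts them at about 6, 5 and 7 mm.
- **Straightness:** jar centres lie 1 to 5 mm in front of the shelf's centreline and within about 4 mm of one another. The camera calibration is only good to about 2 mm. The TCP positions at release and the image estimates differed by 2–3 mm.
- **Untouched items:** the image areas over the biggest jar, timer, tube rack and tip box match the first picture. The look-alikes stand as before by eye in the side view.

No check failed.

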